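# Set a sine plate to 20 degrees on a gauge block

## Task

Set the sine plate to 20 degrees: its rollers are 120 mm apart, so of the three steel gauge blocks on the bench take the one of the right height (41 mm), swing the stiff plate up by its knob and stand the block flat on the base, square and central under the free roller. Then bring the plate gently down until that roller really bears on the block, and leave it so, with the other two blocks and the things lying round the work not pushed about.

Things in the scene. Friction and masses are not known exactly. Their poses are not given: they have to be found in the camera images.
- sine_base: Fixed steel base of the sine plate, 212 x 90 x 12 mm. Origin on its underside, straight below the hinge axis; x runs from the hinge to the free end (base from x = -30 to 182 mm), y along the hinge, z up. Flat top at z = 12 mm; hinge axis at x = 0, z = 20 mm. Beside the hinge two cheeks, 30 mm high over the bench, at y = -39 and 39 mm.
- tilt_plate: Steel tilting plate, 138 x 64 x 12 mm, 0.5 kg. Origin on the hinge axis; x to the free end (slab x -9 to 129, z 5 to 17 mm), y along the hinge, z normal to the plate. Free roller: 16 mm diameter, 72 mm long along y, axis at x = 120 mm, z = 0. Upright round knob on the slab at x = 105 mm, y = 0: 20 mm diameter, z = 22 to 48 mm, on a 24 mm foot; its top is at z = 51 mm.
- plate_angle (a joint): Tilt of the plate in rad: 0 level, growing as the free end swings up, at most 0.70; 0.349 is 20 degrees. The hinge is stiff, the plate stays where it is left: at the knob about 8 N raise it and 2 to 3 N push it down. The free roller's underside stands 120 mm x sin(angle) above the base top.
- knob_top (a point): Centre of the knob's flat top, which is 16 mm across; axes as the plate's.
- free_roller (a point): Centre of the free roller's axis.
- gauge_41: Middle steel gauge block, 50 x 36 mm and 41 mm high, with a small dark hole mark in its top; loose, about 0.3 kg. Origin at the centre of its underside; x along the 50 mm, y along the 36 mm, z up.
- gauge_31: Lowest gauge block, 50 x 36 mm and 31 mm high, otherwise alike; not to be used (15 degrees). Origin and axes as for the other.
- gauge_51: Tallest gauge block, 50 x 36 mm and 51 mm high, otherwise alike; not to be used (25 degrees). Origin and axes as for the other.
- tip_tin: Round white tin, 56 mm in diameter, 32 mm high; bystander. Origin at the centre of its underside.
- caliper: Vernier caliper lying flat, 239 mm long, 55 x 9 mm; bystander. Origin at the centre of its underside.
- esd_brush: Dark flat brush lying flat, 143 mm long; bystander. Origin at the centre of its underside.
Not all that is in view belongs to the job. What is shaped like the gauge_41 but blue or orange is not meant.

How it is judged:
By the outcome, as a careful person would: the job done as asked, in the order asked, and still so for the second after the job is handed in, with the robot touching nothing.
It also fails if it takes over 54 s, if anything falls off the work surface, if the arm or the gripper's body presses on something with over 40 N, if the wrist force passes 120 N, or if a joint passes its speed limit or range.

## Robot

A 6-joint arm with a two-finger parallel gripper is mounted at the origin on a cart in front of the work surface, level with it; the furniture and walls round the work are solid. World frame = base frame: x ahead of the robot, y to its left, z up, the work surface at z = 0. Lengths are in mm, angles in rad, forces in N, time in s.
With the tool pointing down it reaches from about 275 to 750 mm from the base axis. Payload 10.2 kg.
Tool frame: the origin (TCP) lies between the finger pads; the fingertips stand 22 mm ahead of it and the grasp point (between the pads) lies 3 mm ahead of it; z points along the fingers, x is the direction in which the jaws open and shut, and the axes are right-handed (so a half turn about z gives the same grasp; the last joint's range is limited). The gripper opens to 88 mm and grips with 3 to 60 N. Pads are 18 mm wide; open, the fingers measure 123 mm over their backs; the gripper's body (75 mm by 187 mm) begins 45 mm behind the grasp point.
Start: joints at [0.987, 0.313, 1.498, -0, 1.331, -0.223], TCP at [185.35, 491.199, 260.72] pointing down, gripper open.
Joint ranges: [-2.94, 2.94], [-0.97, 2.17], [0.19, 2.56], [-1.23, 4.37], [0.02, 3.11], [-2.88, 2.88]. Speed limits (rad/s): [2.39, 2.39, 3.01, 3.14, 3.14, 3.14].

## Interface

Orientations are given as a unit quaternion [x, y, z, w].
In Python, from rig import r, vision, job gives the robot as it stands.
- The arm moves only by the tool servo_tool, never from a script. Its argument "rows" is a list of rows, each an object of numbers: "dx", "dy", "dz": the shift along the tool's x, y, z in cm; "turn": the turn about the tool's z in rad. In form: [{"dx": .., "dy": .., "dz": .., "turn": ..}, ...]. A call has 1 to 8 rows; each row shifts and turns the commanded pose from where the row before left it, along the tool's axes as they then stand; what a row does not reach is not made up. A row lasts 1/8 s, in which the tool goes at most 62.5 mm and 10.7 degrees, less where a joint would pass 70% of its speed; a pose out of reach is approached as far as the arm can. A call with a gripper value outside its range is refused whole. "hand" is the opening, from 0 (shut) to 1 (fully open), set as the call begins (left out, the last holds). The fingers move at their own pace and stop on an object; "force" is the grip in N (left out, the last holds). Time passes only in rows, so rows that do not move let the fingers close. It gives the time, the measured TCP pose, the force and the opening at its end, in the units of the state.
- r.state(): the state, without advancing time (a new reading comes with each control period).
- vision.get_image(name): name is "scene" or "top"; returns (picture, depth): 400x640x3 uint8, red, green, blue; 400x640 float32, mm along the optical axis (not along the pixel's ray), 0 where there is no reading.
- vision.camera_params(name): a dict with "fx", "fy", "cx", "cy" (pixels), "origin" and "attitude" of the camera in the world. Camera axes: x right, y down, z forward; pixel columns grow to the right and rows downward; lengths in mm; the calibration is good to about 2 mm. A picture is of the moment at which its call begins. camera_params takes no time and is no camera call.
- job.job_done(): hands the job in, once; it reports no verdict.
Trained networks look in the newest picture that a camera, given by its name, has taken for a name from the list of things; names that differ only in an ending like _2 or _b are one class to them, and where a whole thing is asked for, a point or a joint stands for the part that bears it (a point fixed in the world has none). Each returns a list of dicts, best first, with "score" (0 to 1); they miss things now and then, are a little off and sometimes report something else, mostly with a low value. They report only what shows in the picture. A call takes as long as a camera call. They do not tell look-alikes from the thing itself.
- vision.spot_in(camera, query): "uv" ([column, row] in pixels, amid what is visible of it).
The state is a dict: "t": time; "qpos": joint angles; "qvel": joint speeds; "tau": joint torques, N m; "position": TCP position; "ee_rot": TCP orientation; "ft_force": force on the tool from outside, world axes, zero at the start; "moment": the same for the moment, N m; "grip_width": finger opening in mm.
Only numpy, scipy, OpenCV 4.12 (cv2) and the standard library are available. Lean on these libraries where they do the work, as an engineer would, in place of code of your own. Each camera call takes 0.05 s, during which the arm holds its last target.

## Working session

There is one attempt and no reset: what is moved stays moved. The work goes in short steps, Python scripts to look and compute and a tool call to move; the robot and the scene stay as the last step left them, time stands still between calls to the robot, and variables do not carry over. Pictures are saved under pics/ and viewed, and the job is handed in when it is done.

Besides the shell and the picture viewer there is one more tool, called after "Emit:" as name(argument=value, ...), one argument or row to a line, values as JSON. servo_tool: Moves the arm, as the interface text tells. Its arguments: {"type":"object","properties":{"rows":{"type":"array","items":{"type":"object","properties":{"dx":{"type":"number"},"dy":{"type":"number"},"dz":{"type":"number"},"turn":{"type":"number"}}}},"hand":{"type":"number"},"force":{"type":"number"}},"required":["rows"]}

```bash
ls; mkdir -p pics
cat > h.py <<'E'
from rig import r, vision, job
import numpy as np, cv2
from scipy.spatial.transform import Rotation as R
def cam(n):
    p=vision.camera_params(n); return p
def att(p):
    a=np.array(p["attitude"],float)
    return R.from_quat(a).as_matrix() if a.size==4 else a.reshape(3,3)
def world(n,dep):
    p=cam(n);A=att(p);h,w=dep.shape
    u,v=np.meshgrid(np.arange(w),np.arange(h))
    P=np.stack([(u-p["cx"])/p["fx"]*dep,(v-p["cy"])/p["fy"]*dep,dep],-1)
    return P@A.T+np.array(p["origin"])
def proj(n,X):
    p=cam(n);A=att(p);c=(np.atleast_2d(X)-np.array(p["origin"]))@A
    return np.c_[c[:,0]/c[:,2]*p["fx"]+p["cx"],c[:,1]/c[:,2]*p["fy"]+p["cy"]]
def shot(n,name):
    im,d=vision.get_image(n); cv2.imwrite(f"pics/{name}.png",im[:,:,::-1]); np.save(f"pics/{name}.npy",d); return im,d
E
python3 - <<'E'
from h import *
print(r.state())
for n in("scene","top"):
    print(cam(n)); shot(n,n+"0")
    for q in("gauge_41","gauge_31","gauge_51","knob_top","free_roller","sine_base","tip_tin","caliper","esd_brush"):
        print(q,[(np.round(o["uv"]).tolist(),round(o["score"],2)) for o in vision.spot_in(n,q)][:5])
E
```

```text
pics
{'t': 0.0, 'qpos': array([ 9.86565800e-01,  3.13433141e-01,  1.49842788e+00,  1.91047534e-05,
        1.33100803e+00, -2.23403434e-01]), 'qvel': array([ 1.03012173e-03,  6.68886088e-05, -2.45675514e-03,  9.86733025e-04,
       -4.36729782e-05,  1.55725080e-03]), 'tau': array([-2.60444913e-04, -4.02207470e+01, -2.52277011e+01,  6.94228616e-02,
        3.51564644e-02, -6.99480393e-05]), 'position': array([185.23580449, 491.00245027, 260.17314781]), 'ee_rot': array([ 8.22511973e-01,  5.68747437e-01, -5.95750882e-04,  2.29046837e-04]), 'ft_force': array([-0.24572078, -0.23025876, -0.32455514]), 'moment': array([-0.02845897,  0.02268214, -0.0380284 ]), 'grip_width': 88.2564862336612}
{'fx': 449.12133164674543, 'fy': 449.12133164674543, 'cx': 321.38859722144787, 'cy': 189.74679992110262, 'origin': array([-246.54079551, -355.02128022, 1069.07329533]), 'attitude': array([ 0.79152039, -0.49750443,  0.18387334, -0.30360405])}
gauge_41 [([378.0, 272.0], 0.85), ([330.0, 235.0], 0.82), ([291.0, 210.0], 0.64), ([345.0, 260.0], 0.55)]
gauge_31 [([378.0, 272.0], 0.85), ([330.0, 235.0], 0.82), (
[... 523 characters left out ...]
0404]), 'attitude': array([ 0.70823117, -0.70271356,  0.04315441, -0.05234454])}
gauge_41 [([346.0, 193.0], 0.73), ([367.0, 247.0], 0.59), ([396.0, 249.0], 0.47), ([344.0, 232.0], 0.43), ([297.0, 218.0], 0.43)]
gauge_31 [([346.0, 193.0], 0.73), ([367.0, 247.0], 0.59), ([396.0, 249.0], 0.47), ([344.0, 232.0], 0.43), ([297.0, 218.0], 0.43)]
gauge_51 [([346.0, 193.0], 0.73), ([367.0, 247.0], 0.59), ([396.0, 249.0], 0.47), ([344.0, 232.0], 0.43), ([297.0, 218.0], 0.43)]
knob_top [([423.0, 208.0], 0.94), ([337.0, 156.0], 0.4)]
free_roller [([427.0, 207.0], 0.56)]
sine_base [([416.0, 208.0], 0.56)]
tip_tin [([298.0, 176.0], 0.57)]
caliper [([193.0, 242.0], 0.59)]
esd_brush [([338.0, 155.0], 0.55)]
```

Run:
```python
import cv2
a=cv2.imread("pics/scene0.png")[140:320,240:510];cv2.imwrite("pics/s0z.png",cv2.resize(a,None,fx=2.9,fy=2.9,interpolation=cv2.INTER_CUBIC))
a=cv2.imread("pics/top0.png")[130:290,260:500];cv2.imwrite("pics/t0z.png",cv2.resize(a,None,fx=3.3,fy=3.3,interpolation=cv2.INTER_CUBIC))
```

```text
(no output)
```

View pics/scene0.png

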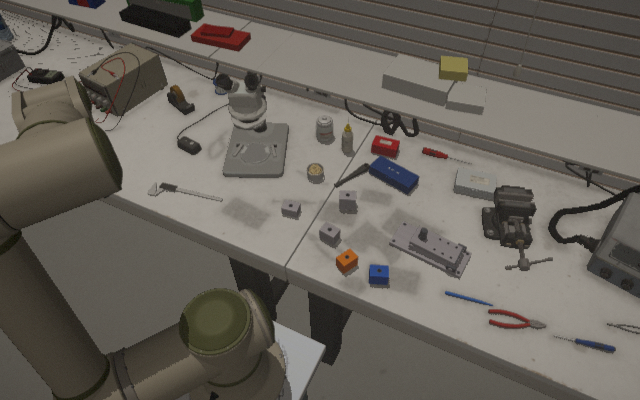

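View pics/top0.png

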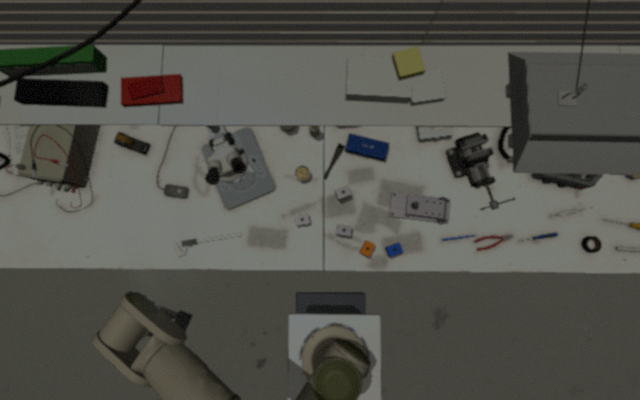

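```bash
true
```

```text
(no output)
```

View pics/s0z.png

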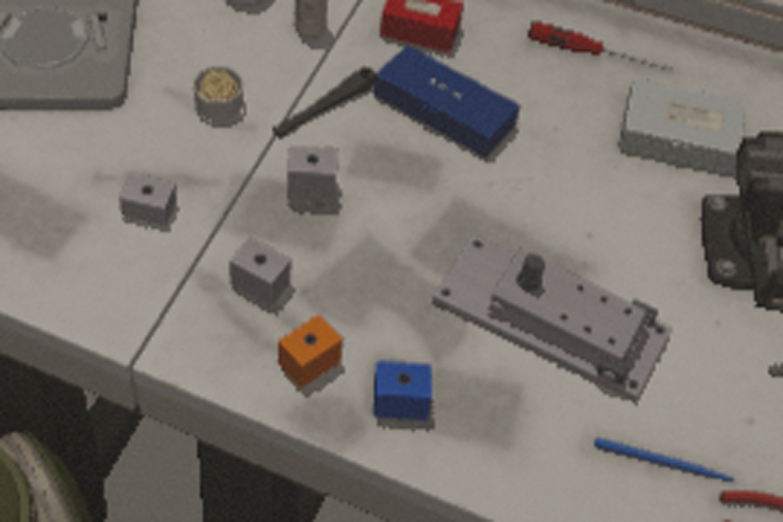

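View pics/t0z.png

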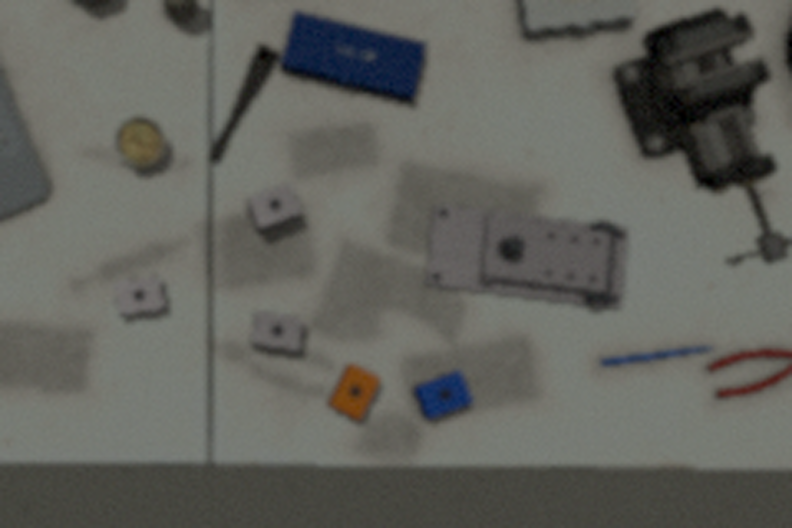

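Run:
```python
from h import *
for n,blks in(("scene",[(291,208),(348,197),(330,232),(378,270),(345,258)]),("top",[(302,220),(344,193),(344,231),(394,250),(367,248)])):
    d=np.load(f"pics/{n}0.npy"); W=world(n,d)
    fl=W[(abs(W[...,2])<12)&(W[...,0]>300)&(W[...,0]<700)&(abs(W[...,1])<300)]; print(n,"floor",np.median(fl[:,2]))
    for (u,v) in blks:
        c=W[v,u]; m=(np.hypot(W[...,0]-c[0],W[...,1]-c[1])<45)&(W[...,2]>20)
        z=W[m][:,2]; 
        zt=np.median(W[v-2:v+3,u-2:u+3,2])
        tm=m&(abs(W[...,2]-zt)<6)
        rect=cv2.minAreaRect(W[tm][:,:2].astype(np.float32))
        print((u,v),np.round(c),"top z",round(zt,1),np.round(np.percentile(z,95),1),tm.sum(),np.round(rect[0],1),np.round(rect[1],1),round(rect[2],1))
    m=(W[...,0]>300)&(W[...,0]<560)&(W[...,1]<-130)&(W[...,1]>-420)
    for lo,hi in((8,17),(26,50),(55,90)):
        q=m&(W[...,2]>lo)&(W[...,2]<hi); 
        k=cv2.morphologyEx(q.astype(np.uint8),cv2.MORPH_OPEN,np.ones((2,2)));nn,l,s,ce=cv2.connectedComponentsWithStats(k)
        for i in range(1,nn):
            if s[i,4]>15:
                P=W[l==i]; rc=cv2.minAreaRect(P[:,:2].astype(np.float32)); print(lo,s[i,4],np.round(ce[i]),np.round(P.mean(0),1),"rect",np.round(rc[0],1),np.round(rc[1],1),round(rc[2],1))
```

```text
scene floor 0.9330305076891818
(291, 208) [472. 108.  31.] top z 32.4 35.4 172 [479.6 114.8] [40.1 50.8] 11.0
(348, 197) [570. -34.  50.] top z 51.2 54.4 174 [576.4 -28.1] [41.2 48. ] 22.5
(330, 232) [435. -38.  42.] top z 41.8 45.1 201 [443.3 -31.7] [51.  37.7] 80.9
(378, 270) [ 379. -204.   40.] top z 42.2 44.9 242 [ 377.8 -207.5] [38.3 48. ] 20.6
(345, 258) [ 374. -111.   42.] top z 43.0 45.0 222 [ 380.4 -113.9] [37.5 53.5] 63.9
8 640 [415. 248.] [ 503.  -267.5   18.3] rect [ 170.  -351.8] [816.4 166.1] 11.9
8 202 [463. 264.] [ 514.4 -402.5   11. ] rect [ 518.8 -402. ] [20.6 98.6] 83.2
8 23 [383. 283.] [ 367.  -226.1    7. ] rect [ 366.9 -226.9] [ 7.7 28.2] 29.4
26 1038 [440. 248.] [ 513.7 -331.    43.7] rect [ 170.2 -306.3] [143.9 826.8] 86.8
26 31 [356. 260.] [ 391.  -136.1   26. ] rect [ 397.  -136.6] [ 7.6 39.9] 88.6
26 283 [380. 273.] [ 372.5 -211.8   41. ] rect [  90.3 -290.1] [684.   52.6] 15.3
55 59 [424. 233.] [ 529.9 -280.4   63.4] rect [ 540.7 -282.3] [13.8 44.7] 75.5
top floor 1.3874314635379505
(302, 220) [476. 114.  36.] top z 32.8 36.9 139 [479.7 114.4] [36.1 50. ] 8.4
(344, 193) [570. -32.  54.] top z 51.6 57.1 142 [575.1 -29.9] [36.1 50.7] 21.0
(344, 231) [438. -33.  42.] top z 42.8 47.5 144 [443.1 -32.3] [49.6 35.9] 82.0
(394, 250) [ 374. -205.   43.] top z 43.2 47.6 144 [ 377.6 -207.5] [35.4 50.1] 22.1
(367, 248) [ 380. -112.   41.] top z 42.2 47.0 143 [ 380.3 -113.5] [35.3 49.2] 61.9
8 216 [399. 208.] [ 525.  -231.7   14.4] rect [ 524.7 -228.7] [53.8 67.6] 85.0
8 18 [449. 203.] [ 542.1 -411.1   10.8] rect [ 542.7 -411.4] [13. 27.] 38.4
8 79 [422. 219.] [ 485.5 -311.5   10.4] rect [ 486.  -312.9] [83.3 14.8] 85.6
26 730 [429. 208.] [ 520.  -329.2   38. ] rect [ 519.  -327.2] [148.5  85.1] 86.1
26 153 [395. 250.] [ 373.8 -210.6   36. ] rect [ 374.4 -214.2] [38.1 59.7] 20.8
55 33 [416. 205.] [ 527.1 -280.6   62.2] rect [ 527.6 -283.1] [15.  28.4] 12.0
```

```bash
cat > fit.py <<'E'
from h import *
from scipy.optimize import minimize
def box(P,c,h):
    q=abs(P-np.array(c))-np.array(h); return np.linalg.norm(np.maximum(q,0),axis=-1)+np.minimum(q.max(-1),0)
def cyl(P,c,rad,hh,ax):
    o=[i for i in range(3) if i!=ax]; D=P-np.array(c)
    q=np.stack([np.hypot(D[...,o[0]],D[...,o[1]])-rad,abs(D[...,ax])-hh],-1)
    return np.linalg.norm(np.maximum(q,0),axis=-1)+np.minimum(q.max(-1),0)
def loc(P,x,y,yaw):
    c,s=np.cos(yaw),np.sin(yaw);D=P[:,:2]-[x,y]
    return np.c_[D[:,0]*c+D[:,1]*s,-D[:,0]*s+D[:,1]*c,P[:,2]]
def sine(P,x,y,yaw,a):
    L=loc(P,x,y,yaw)
    c,s=np.cos(a),np.sin(a); Z=L[:,2]-20
    T=np.c_[L[:,0]*c+Z*s,L[:,1],-L[:,0]*s+Z*c]
    return np.min([box(L,(76,0,6),(106,45,6)),box(T,(60,0,11),(69,32,6)),cyl(T,(120,0,0),8,36,1),cyl(T,(105,0,35),10,13,2),cyl(T,(105,0,35),8,16,2),cyl(T,(105,0,19.5),12,2.5,2),box(L,(0,39,15),(8,4,15)),box(L,(0,-39,15),(8,4,15)),abs(L[:,2])],0)
def block(P,x,y,yaw,h,z0=0):
    L=loc(P,x,y,yaw); return np.minimum(box(L,(0,0,z0+h/2),(25,18,h/2)),abs(L[:,2]-z0))
def rob(d,k=3): return np.mean(1-np.exp(-(d/k)**2/2))
def pts(n,d,c,rad,zmin=4,zmax=120):
    W=world(n,d); W[...,2]-= {"scene":.9,"top":1.4}[n]
    m=(np.hypot(W[...,0]-c[0],W[...,1]-c[1])<rad)&(W[...,2]<zmax)&(W[...,2]>zmin)&(d>0); return W[m]
def fit(f,x0,step):
    best=None
    for k in(8,4,2.5):
        o=minimize(lambda p:rob(f(p),k),x0,method="Nelder-Mead",options=dict(initial_simplex=np.vstack([x0]+[np.array(x0)+np.eye(len(x0))[i]*step[i] for i in range(len(x0))]),maxiter=2000,xatol=1e-3,fatol=1e-7)); x0=o.x
    return o.x,o.fun
E
python3 - <<'E'
from fit import *
for n in("scene","top"):
    d=np.load(f"pics/{n}0.npy")
    P=pts(n,d,(520,-310),130)
    x,f=fit(lambda p:sine(P,*p),[515,-385,1.5,0.0],[10,10,.1,.05]); print(n,"sine",np.round(x,3),round(f,3),len(P))
    P=pts(n,d,(443,-32),45)
    for h in(31,41,51):
        x,f=fit(lambda p:block(P,p[0],p[1],p[2],h),[443,-32,1.42],[5,5,.1]); print("blk",h,np.round(x,3),round(f,3),len(P))
E
```

```text
scene sine [ 5.18907e+02 -3.80316e+02  1.44500e+00  3.50000e-02] 0.254 2380
blk 31 [444.246 -31.781   1.425] 0.652 336
blk 41 [444.274 -31.797   1.425] 0.164 336
blk 51 [444.305 -31.778   1.422] 0.436 336
top sine [ 5.18933e+02 -3.80384e+02  1.45500e+00  3.50000e-02] 0.41 1770
blk 31 [441.581 -30.598   1.214] 0.9 186
blk 41 [443.176 -32.382   1.431] 0.362 186
blk 51 [443.503 -30.294   1.363] 0.688 186
```

```bash
cat >> fit.py <<'E'
def w2(L,x,y,yaw):
    c,s=np.cos(yaw),np.sin(yaw);L=np.atleast_2d(np.array(L,float)); return np.c_[L[:,0]*c-L[:,1]*s+x,L[:,0]*s+L[:,1]*c+y,L[:,2]]
def pl(T,a):
    T=np.atleast_2d(np.array(T,float));c,s=np.cos(a),np.sin(a);return np.c_[T[:,0]*c-T[:,2]*s,T[:,1],T[:,0]*s+T[:,2]*c+20]
def draw(im,n,sets,crop,sc,name):
    x0,y0,x1,y1=crop; o=cv2.resize(np.ascontiguousarray(im[y0:y1,x0:x1,::-1]),None,fx=sc,fy=sc,interpolation=cv2.INTER_CUBIC)
    for X,col in sets:
        u=(proj(n,X)-[x0,y0]+.5)*sc
        cv2.polylines(o,[np.int32(np.round(u))],True,col,1,cv2.LINE_AA)
    cv2.imwrite(f"pics/{name}.png",o)
def msets(x,y,yaw,a):
    t=np.linspace(0,6.28,24)
    S=[(w2([(-30,-45,12),(182,-45,12),(182,45,12),(-30,45,12)],x,y,yaw),(0,255,0))]
    S.append((w2(pl([(-9,-32,17),(129,-32,17),(129,32,17),(-9,32,17)],a),x,y,yaw),(0,0,255)))
    S.append((w2(pl(np.c_[105+8*np.cos(t),8*np.sin(t),51+0*t],a),x,y,yaw),(255,0,0)))
    return S
def bset(x,y,yaw,h,z0=0): return [(w2([(-25,-18,z0+h),(25,-18,z0+h),(25,18,z0+h),(-25,18,z0+h)],x,y,yaw),(0,255,255))]
E
python3 - <<'E'
from fit import *
im=cv2.imread("pics/scene0.png")[:,:,::-1]
draw(im,"scene",msets(518.9,-380.3,1.45,.035)+bset(444,-32,1.427,41),(310,180,480,290),4.6,"ov1")
im=cv2.imread("pics/top0.png")[:,:,::-1]
draw(im,"top",msets(518.9,-380.3,1.45,.035)+bset(444,-32,1.427,41),(330,170,460,260),6,"ov2")
E
```

```text
(no output)
```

View pics/ov1.png

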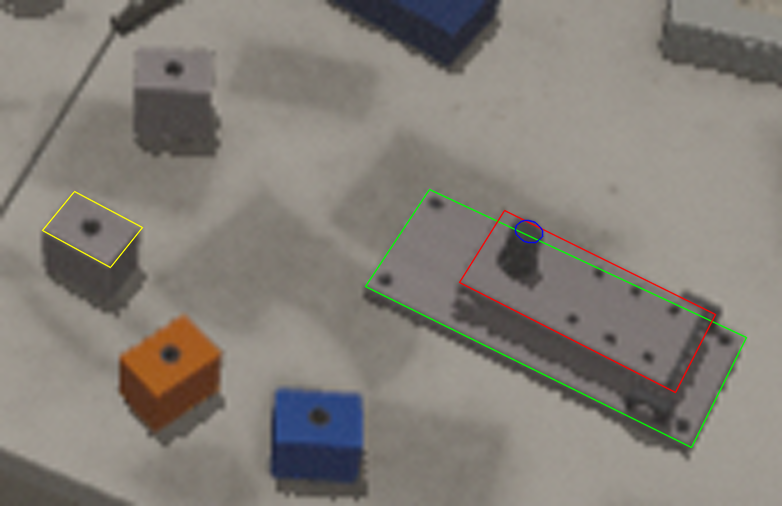

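View pics/ov2.png

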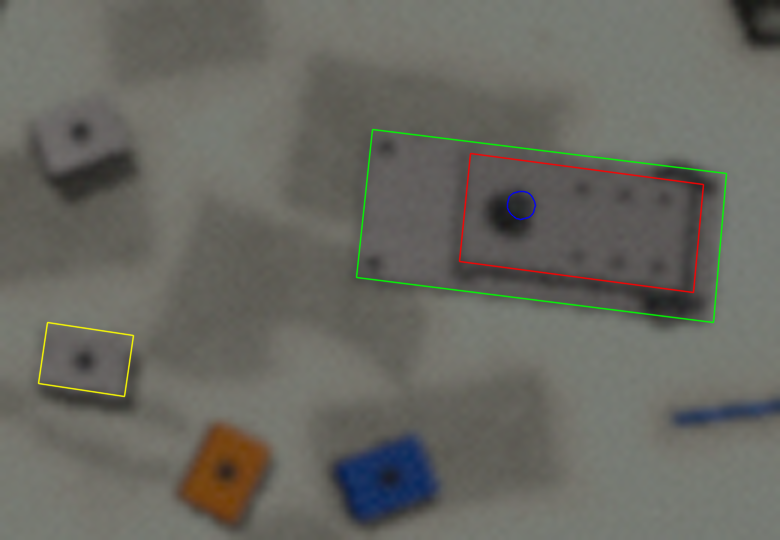

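Run:
```python
from fit import *
for n in("scene","top"):
    d=np.load(f"pics/{n}0.npy")
    P=pts(n,d,(518,-305),140,zmin=5)
    L=loc(P,518.9,-380.3,1.45); P=P[(abs(L[:,1])<52)&(L[:,0]>-38)&(L[:,0]<190)]
    for a in(None,0,.035):
      for s in ([519,-380,1.45],[516,-382,1.49],[516,-378,1.46]):
        if a is None: x,f=fit(lambda p:sine(P,*p),s+[.01],[6,6,.05,.03])
        else: x,f=fit(lambda p:sine(P,p[0],p[1],p[2],a),s,[6,6,.05])
        print(n,a,np.round(x,3),round(f,4),len(P))
    L=loc(P,518.9,-380.3,1.45); 
    s=(L[:,0]>10)&(L[:,0]<85)&(abs(L[:,1])<26)&(L[:,2]>28); print("slab slope",np.polyfit(L[s,0],L[s,2],1),s.sum())
    s=(L[:,0]>140)&(L[:,0]<175)&(abs(L[:,1])<38); print("base top",np.median(L[s,2]))
    s=(L[:,2]>50)&(L[:,2]<85); K=L[s]; print("knob",np.round(np.median(K,0),1),s.sum()); s=(L[:,2]>65); print("knobtop",np.round(np.median(L[s],0),1),s.sum(),L[:,2].max())
```

```text
scene None [ 5.18932e+02 -3.80235e+02  1.44500e+00  3.60000e-02] 0.2172 2224
scene None [ 5.18933e+02 -3.80235e+02  1.44500e+00  3.60000e-02] 0.2172 2224
scene None [ 5.18932e+02 -3.80236e+02  1.44500e+00  3.60000e-02] 0.2172 2224
scene 0 [ 518.919 -380.52     1.447] 0.2772 2224
scene 0 [ 518.934 -380.516    1.447] 0.2772 2224
scene 0 [ 518.934 -380.516    1.447] 0.2772 2224
scene 0.035 [ 518.948 -380.252    1.445] 0.2172 2224
scene 0.035 [ 518.948 -380.252    1.445] 0.2172 2224
scene 0.035 [ 518.948 -380.252    1.445] 0.2172 2224
slab slope [2.51386036e-02 3.75415374e+01] 437
base top 12.380769820353043
knob [103.3   5.4  70.2] 66
knobtop [103.3   2.2  72.7] 42 78.37886432019795
top None [ 5.19163e+02 -3.80484e+02  1.45700e+00  3.50000e-02] 0.3306 1507
top None [ 5.19163e+02 -3.80485e+02  1.45700e+00  3.50000e-02] 0.3306 1507
top None [ 5.19155e+02 -3.80523e+02  1.45700e+00  3.50000e-02] 0.3306 1507
top 0 [ 519.049 -379.873    1.452] 0.3697 1507
top 0 [ 519.049 -379.873    1.452] 0.3697 1507
top 0 [ 519.05  -379.874    1.452] 0.3697 1507
top 0.035 [ 519.164 -380.495    1.457] 0.3306 1507
top 0.035 [ 519.164 -380.495    1.457] 0.3306 1507
top 0.035 [ 519.165 -380.495    1.457] 0.3306 1507
slab slope [3.00369294e-02 3.71427914e+01] 315
base top 12.532011386905515
knob [106.3   1.9  71.9] 36
knobtop [104.7   1.   72.9] 26 81.60820867241418
```

Emit:
servo_tool(
  rows=[
    {"turn": 0.166},
    {"turn": 0.166},
    {"turn": 0.166},
    {"turn": 0.166},
    {"turn": 0.166},
    {"turn": 0.166},
    {"turn": 0.166},
    {"turn": 0.168},
  ],
  hand=0.7,
)

```text
invalid input
```

```bash
cat > go.py <<'E'
from fit import *
S=(519.05,-380.35,1.451)
def go(X,h=None):
    s=r.state();M=R.from_quat(s["ee_rot"]).as_matrix();p=s["position"];hd=np.arctan2(M[1,0],M[0,0])
    d=M.T@(np.array(X)-p)/10
    print("t %.2f"%s["t"],"pos",np.round(p,1),"head %.4f"%hd,"tilt %.4f"%np.arccos(-M[2,2]),"F",np.round(s["ft_force"],1),"w %.1f"%s["grip_width"])
    print("need cm",np.round(d,2), "" if h is None else "turn %.4f"%((hd-h+np.pi)%(2*np.pi)-np.pi))
def loc2(x,y,z): return w2([(x,y,z)],*S)[0]
def knob(a,zp=44,y=0): 
    q=pl([(105,y,zp)],a)[0]; q[2]+=3; return w2([q],*S)[0]
E
python3 - <<'E'
from go import *
print(loc2(103.4,1,70.6)); go(loc2(103.4,1,260),-.12)
E
```

```text
[ 530.41450062 -277.57155807   70.6       ]
t 1.00 pos [185.3 491.2 260.7] head 1.2100 tilt 0.0000 F [-0.5  0.4  1. ] w 88.2
need cm [-59.75  59.42   0.07] turn 1.3300
```

Emit:
servo_tool(
  rows=[
    {"dx": 0,"dy": 0,"dz": 0,"turn": 0.166},
    {"dx": 0,"dy": 0,"dz": 0,"turn": 0.166},
    {"dx": 0,"dy": 0,"dz": 0,"turn": 0.166},
    {"dx": 0,"dy": 0,"dz": 0,"turn": 0.166},
    {"dx": 0,"dy": 0,"dz": 0,"turn": 0.166},
    {"dx": 0,"dy": 0,"dz": 0,"turn": 0.166},
    {"dx": 0,"dy": 0,"dz": 0,"turn": 0.166},
    {"dx": 0,"dy": 0,"dz": 0,"turn": 0.168},
  ],
  hand=0.7,
)

```text
t: 2.0
position: [185.3, 491.2, 260.7]
ee_rot: [0.998, -0.063, -0.0, 0.0]
ft_force: [0.3, -0.2, -0.3]
grip_width: 61.8
```

Run:
```python
from go import *
go(loc2(103.4,1,260),-.12)
```

```text
t 2.00 pos [185.3 491.2 260.7] head -0.1255 tilt 0.0000 F [ 0.3 -0.2 -0.3] w 61.8
need cm [4.386e+01 7.195e+01 7.000e-02] turn -0.0055
```

Emit:
servo_tool(
  rows=[
    {"dx": 2.92,"dy": 4.8,"dz": 0,"turn": 0},
    {"dx": 2.92,"dy": 4.8,"dz": 0,"turn": 0},
    {"dx": 2.92,"dy": 4.8,"dz": 0,"turn": 0},
    {"dx": 2.92,"dy": 4.8,"dz": 0,"turn": 0},
    {"dx": 2.92,"dy": 4.8,"dz": 0,"turn": 0},
    {"dx": 2.92,"dy": 4.8,"dz": 0,"turn": 0},
    {"dx": 2.92,"dy": 4.8,"dz": 0,"turn": 0},
    {"dx": 2.92,"dy": 4.8,"dz": 0,"turn": 0},
  ],
)

```text
t: 3.0
position: [371.8, 80.2, 261.0]
ee_rot: [0.998, -0.06, 0.0, -0.0]
ft_force: [0.3, 1.3, 0.4]
grip_width: 61.8
```

Emit:
servo_tool(
  rows=[
    {"dx": 2.92,"dy": 4.8,"dz": 0,"turn": -0.0055},
    {"dx": 2.92,"dy": 4.8,"dz": 0,"turn": 0},
    {"dx": 2.92,"dy": 4.8,"dz": 1,"turn": 0},
    {"dx": 2.92,"dy": 4.8,"dz": 2,"turn": 0},
    {"dx": 2.92,"dy": 4.8,"dz": 3,"turn": 0},
    {"dx": 2.92,"dy": 4.8,"dz": 3,"turn": 0},
    {"dx": 2.92,"dy": 4.8,"dz": 0,"turn": 0},
    {"dx": 0,"dy": 0,"dz": 0,"turn": 0},
  ],
)

```text
t: 4.0
position: [535.1, -276.2, 170.6]
ee_rot: [0.998, -0.059, -0.0, -0.0]
ft_force: [-0.3, -0.6, -1.0]
grip_width: 61.5
```

Run:
```python
from go import *
go(knob(.035,44,1),-.12)
im,d=shot("top","top1");im2,d2=shot("scene","scene1")
draw(im2,"scene",[],(370,160,510,290),5,"s1z")
```

```text
t 4.00 pos [ 535.1 -276.2  170.6] head -0.1174 tilt 0.0005 F [-0.3 -0.6 -1. ] w 61.5
need cm [-0.45  0.19 10.  ] turn 0.0026
```

View pics/s1z.png

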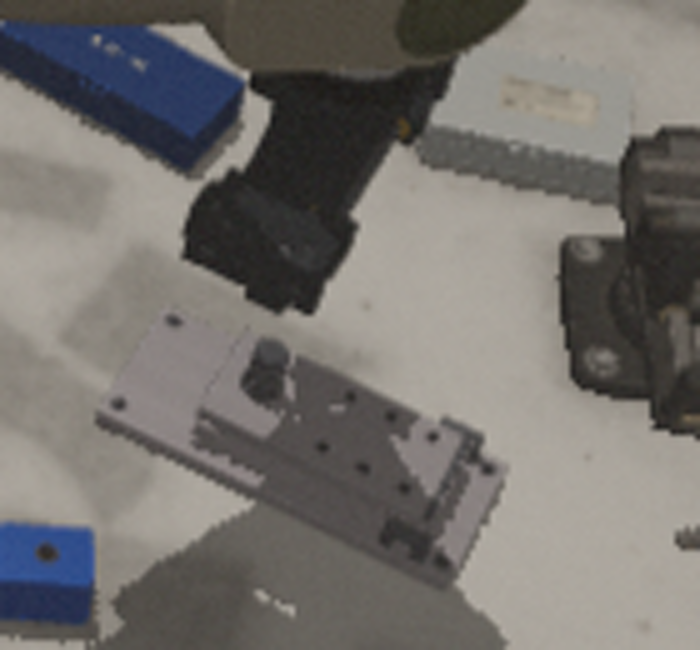

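Run:
```python
from go import *
p=cam("scene");A=att(p)
for uv,z in(((423.9,230.5),74.6),):
    v=A@np.array([(uv[0]-p["cx"])/p["fx"],(uv[1]-p["cy"])/p["fy"],1]);o=np.array(p["origin"]);X=o+v*(z-o[2])/v[2]
    print(X,loc(X[None],*S)); print(proj("scene",w2(pl([(105,0,51)],.035),*S)))
```

```text
[ 528.2555334 -277.3497938   74.6      ] [[103.36215672   3.16999694  74.6       ]]
[[424.45534551 229.73234537]]
```

Emit:
servo_tool(
  rows=[
    {"dx": -0.5,"dy": 0.19,"dz": 0,"turn": 0.003},
    {"dx": 0,"dy": 0,"dz": 3,"turn": 0},
    {"dx": 0,"dy": 0,"dz": 3,"turn": 0},
    {"dx": 0,"dy": 0,"dz": 2,"turn": 0},
    {"dx": 0,"dy": 0,"dz": 1,"turn": 0},
    {"dx": 0,"dy": 0,"dz": 1,"turn": 0},
    {"dx": 0,"dy": 0,"dz": 0,"turn": 0},
  ],
)

```text
t: 4.97
position: [529.5, -274.5, 71.8]
ee_rot: [0.998, -0.059, -0.0, -0.0]
ft_force: [-0.0, 0.9, -0.1]
grip_width: 61.4
```

Emit:
servo_tool(
  rows=[
    {"dx": 0,"dy": 0,"dz": 0,"turn": 0},
    {"dx": 0,"dy": 0,"dz": 0,"turn": 0},
    {"dx": 0,"dy": 0,"dz": 0,"turn": 0},
    {"dx": 0,"dy": 0,"dz": 0,"turn": 0},
    {"dx": 0,"dy": 0,"dz": 0,"turn": 0},
    {"dx": 0,"dy": 0,"dz": 0,"turn": 0},
  ],
  hand=0.15,
  force=15,
)

```text
t: 5.72
position: [529.6, -274.7, 71.9]
ee_rot: [0.998, -0.059, 0.0, 0.0]
ft_force: [-0.5, 0.4, 0.3]
grip_width: 19.7
```

Run:
```python
from go import *
go(knob(.035,44,1),-.12)
```

```text
t 5.72 pos [ 529.6 -274.7   71.9] head -0.1175 tilt 0.0001 F [-0.5  0.4  0.3] w 19.7
need cm [0.11 0.27 0.13] turn 0.0025
```

Run:
```python
from go import *
a=np.linspace(.035,.51,15); x=105*np.cos(a)-45*np.sin(a);z=105*np.sin(a)+45*np.cos(a)
print(np.round(np.c_[-np.diff(x),-np.diff(z)]/10,2).tolist(), x[-1]-x[0],z[-1]-z[0])
```

```text
[[0.17, -0.35], [0.18, -0.34], [0.19, -0.34], [0.21, -0.33], [0.22, -0.32], [0.23, -0.31], [0.24, -0.31], [0.25, -0.3], [0.26, -0.29], [0.27, -0.28], [0.28, -0.27], [0.29, -0.26], [0.29, -0.25], [0.3, -0.24]] -33.690818414698114 41.88542371975181
```

Emit:
servo_tool(
  rows=[
    {"dx": 0,"dy": 0,"dz": 0,"turn": 0},
    {"dx": 0,"dy": 0,"dz": 0,"turn": 0},
    {"dx": 0,"dy": 0.17,"dz": -0.35,"turn": 0},
    {"dx": 0,"dy": 0.18,"dz": -0.34,"turn": 0},
    {"dx": 0,"dy": 0.19,"dz": -0.34,"turn": 0},
    {"dx": 0,"dy": 0.21,"dz": -0.33,"turn": 0},
    {"dx": 0,"dy": 0.22,"dz": -0.32,"turn": 0},
  ],
  hand=0.1,
  force=35,
)

```text
t: 6.6
position: [528.7, -282.5, 87.6]
ee_rot: [0.998, -0.059, -0.0, -0.002]
ft_force: [5.3, 7.2, -7.7]
grip_width: 18.9
```

Run:
```python
from go import *
go(knob(.205,45,1),-.12)
im2,d2=shot("scene","scene2")
draw(im2,"scene",[],(370,160,510,290),5,"s2z")
```

```text
t 6.60 pos [ 528.7 -282.5   87.6] head -0.1176 tilt 0.0043 F [ 5.3  7.2 -7.7] w 18.9
need cm [ 0.11  0.46 -0.08] turn 0.0024
```

View pics/s2z.png

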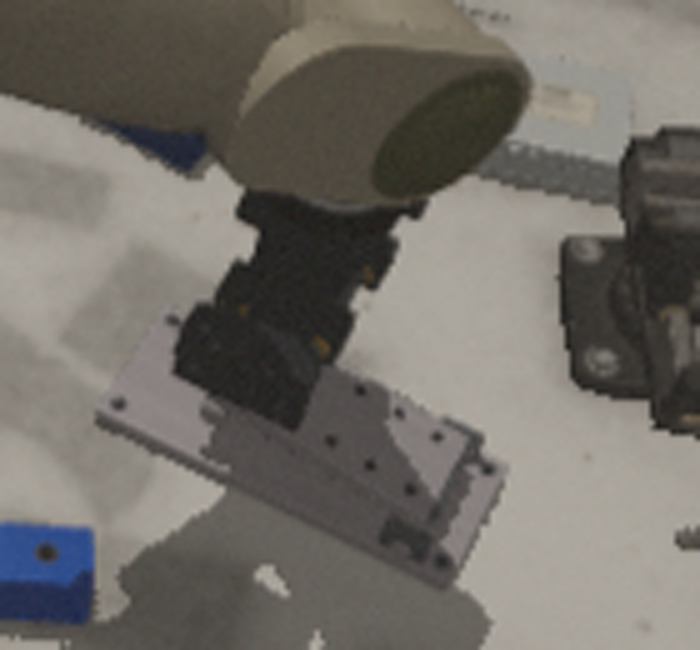

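Emit:
servo_tool(
  rows=[
    {"dx": 0,"dy": 0.23,"dz": -0.31,"turn": 0},
    {"dx": 0,"dy": 0.24,"dz": -0.31,"turn": 0},
    {"dx": 0,"dy": 0.25,"dz": -0.3,"turn": 0},
    {"dx": 0,"dy": 0.26,"dz": -0.29,"turn": 0},
    {"dx": 0,"dy": 0.27,"dz": -0.28,"turn": 0},
    {"dx": 0,"dy": 0.28,"dz": -0.27,"turn": 0},
    {"dx": 0,"dy": 0.29,"dz": -0.26,"turn": 0},
    {"dx": 0,"dy": 0.29,"dz": -0.25,"turn": 0},
  ],
)

```text
t: 7.65
position: [526.3, -302.1, 111.0]
ee_rot: [0.998, -0.058, -0.001, -0.003]
ft_force: [3.7, 15.9, 1.3]
grip_width: 18.8
```

Emit:
servo_tool(
  rows=[
    {"dx": 0,"dy": 0.3,"dz": -0.24,"turn": 0},
    {"dx": 0,"dy": 0.3,"dz": -0.24,"turn": 0},
    {"dx": 0,"dy": 0,"dz": 0,"turn": 0},
  ],
)

```text
t: 8.02
position: [525.6, -308.4, 116.3]
ee_rot: [0.998, -0.058, -0.001, -0.003]
ft_force: [0.9, 14.8, 6.6]
grip_width: 19.1
```

Run:
```python
from go import *
for a in (.45,.5,.55): print(a);go(knob(a,45,2),-.12)
im2,d2=shot("scene","scene3")
draw(im2,"scene",[],(370,160,510,290),5,"s3z")
P=pts("scene",d2,(518,-305),140,zmin=5)
L=loc(P,*S); s=(L[:,0]>5)&(L[:,0]<70)&(abs(L[:,1]+10)<16)&(L[:,2]>30)&(L[:,2]<37+.65*L[:,0]); print(np.polyfit(L[s,0],L[s,2],1),s.sum())
```

```text
0.45
t 8.03 pos [ 525.6 -308.4  116.3] head -0.1170 tilt 0.0061 F [ 0.9 14.8  6.6] w 19.1
need cm [ 0.01 -0.27  0.71] turn 0.0030
0.5
t 8.03 pos [ 525.6 -308.4  116.3] head -0.1170 tilt 0.0061 F [ 0.9 14.8  6.6] w 19.1
need cm [0.01 0.17 0.35] turn 0.0030
0.55
t 8.03 pos [ 525.6 -308.4  116.3] head -0.1170 tilt 0.0061 F [ 0.9 14.8  6.6] w 19.1
need cm [0.01 0.62 0.  ] turn 0.0030
[ 0.63137719 36.00270986] 77
```

View pics/s3z.png

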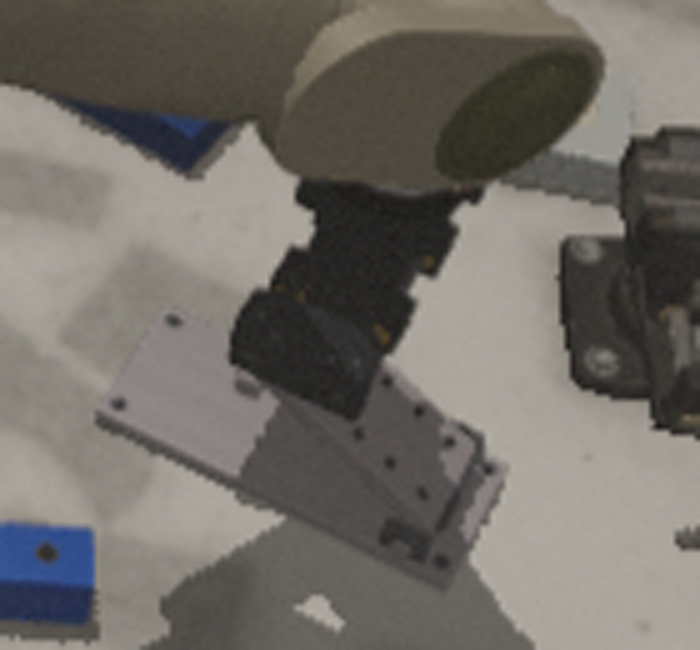

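Emit:
servo_tool(
  rows=[
    {"dx": 0,"dy": -0.15,"dz": -0.1,"turn": 0},
    {"dx": 0,"dy": -0.1,"dz": 0,"turn": 0},
    {"dx": 0,"dy": 0,"dz": 0,"turn": 0},
  ],
)

```text
t: 8.45
position: [525.6, -308.2, 116.5]
ee_rot: [0.998, -0.059, -0.0, -0.001]
ft_force: [4.4, 3.9, -9.0]
grip_width: 18.9
```

Emit:
servo_tool(
  rows=[
    {"dx": 0,"dy": 0,"dz": 0,"turn": 0},
    {"dx": 0,"dy": 0,"dz": 0,"turn": 0},
    {"dx": 0,"dy": 0,"dz": 0,"turn": 0},
    {"dx": 0,"dy": 0,"dz": -1,"turn": 0},
    {"dx": 0,"dy": 0,"dz": -3,"turn": 0},
    {"dx": 0,"dy": 0,"dz": -4,"turn": 0},
    {"dx": 0,"dy": -1,"dz": -3,"turn": 0},
  ],
  hand=0.7,
)

```text
t: 9.32
position: [526.8, -299.3, 229.7]
ee_rot: [0.998, -0.059, 0.001, 0.001]
ft_force: [-0.5, -0.0, 0.5]
grip_width: 61.7
```

Run:
```python
from go import *
go(w2([(10,0,150)],443.5,-32,1.428)[0],1.428-np.pi/2)
```

```text
t 9.32 pos [ 526.8 -299.3  229.7] head -0.1182 tilt 0.0024 F [-0.5 -0.   0.5] w 61.7
need cm [-11.42 -26.57   7.91] turn 0.0246
```

Emit:
servo_tool(
  rows=[
    {"dx": -1.9,"dy": -4.5,"dz": 0,"turn": 0.004},
    {"dx": -1.9,"dy": -4.5,"dz": 1,"turn": 0.005},
    {"dx": -1.9,"dy": -4.5,"dz": 2,"turn": 0.005},
    {"dx": -1.9,"dy": -4.5,"dz": 3,"turn": 0.005},
    {"dx": -1.9,"dy": -4.5,"dz": 3,"turn": 0.005},
    {"dx": -1.9,"dy": -4.5,"dz": 1,"turn": 0},
    {"dx": 0,"dy": 0,"dz": 0,"turn": 0},
    {"dx": 0,"dy": 0,"dz": 0,"turn": 0},
  ],
)

```text
t: 10.32
position: [449.2, -16.9, 128.0]
ee_rot: [0.998, -0.071, 0.001, 0.0]
ft_force: [-0.0, 0.4, -0.4]
grip_width: 61.6
```

Run:
```python
from go import *
go(w2([(15,0,50)],443.7,-32,1.428)[0],1.428-np.pi/2)
im2,d2=shot("scene","scene4")
d=d2
P=pts("scene",d2,(518,-305),140,zmin=5)
L=loc(P,*S);P=P[(abs(L[:,1])<52)&(L[:,0]>-38)&(L[:,0]<190)]
x,f=fit(lambda p:sine(P,*p),[519,-380,1.45,.5],[6,6,.05,.08]); print("sine",np.round(x,3),f)
draw(im2,"scene",msets(*x)+bset(443.7,-32,1.428,41),(310,180,480,290),4.6,"s4z")
```

```text
t 10.32 pos [449.2 -16.9 128. ] head -0.1413 tilt 0.0019 F [-0.   0.4 -0.4] w 61.6
need cm [-0.34  0.06  7.8 ] turn 0.0015
sine [ 519.414 -380.25     1.451    0.52 ] 0.20991173679302938
```

View pics/s4z.png

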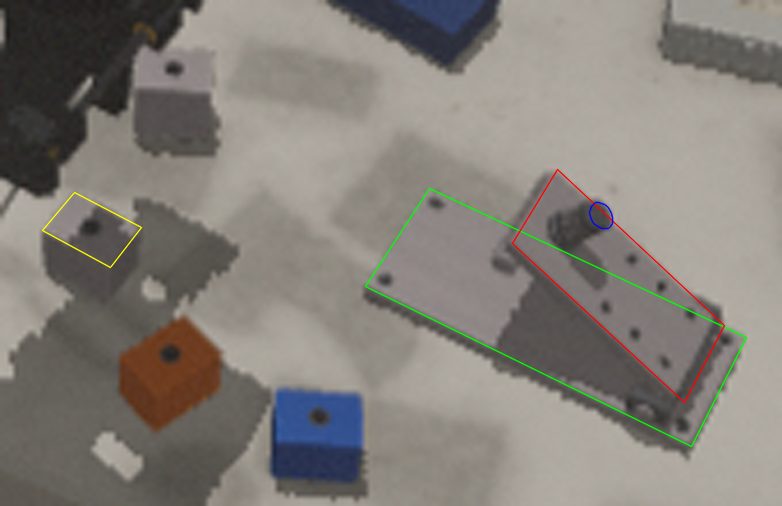

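Run:
```python
from go import *
for n,f in(("scene","scene0"),("top","top0"),("scene","scene4"),("scene","scene1"),("top","top1")):
    d=np.load(f"pics/{f}.npy"); W=world(n,d); p=cam(n)
    W[...,2]-={"scene":.9,"top":1.4}[n]
    L=loc(W.reshape(-1,3),*S)
    out=[]
    # base free end top: edges in y
    for lab,xs,z0,z1 in(("base",(135,175),7,17),("slab",(20,90),33,44)):
        if f=="scene4" and lab=="slab": continue
        for lo in np.arange(xs[0],xs[1],10):
            s=(L[:,0]>lo)&(L[:,0]<lo+10)&(L[:,2]>z0)&(L[:,2]<z1)&(abs(L[:,1])<60)
            if s.sum()>5: out.append((lab,int(lo),round(L[s,1].min(),1),round(L[s,1].max(),1)))
    for lab in("base","slab"):
        q=[o for o in out if o[0]==lab]
        if q: print(f,lab,"min",np.round([o[2] for o in q],0),"max",np.round([o[3] for o in q],0),"centre",round(np.mean([(o[2]+o[3])/2 for o in q]),2))
```

```text
scene0 base min [-46. -44. -43. -46.] max [46. 46. 47. 47.] centre 0.73
scene0 slab min [-31. -32. -33. -34. -34. -32. -32.] max [33. 33. 34. 32. 33. 34. 33.] centre 0.25
top0 base min [-43. -53. -44. -47.] max [45. 45. 44. 45.] centre -0.97
top0 slab min [-31. -30. -29. -31. -30. -32. -32.] max [33. 31. 32. 32. 31. 32. 31.] centre 0.49
scene4 base min [-45. -43. -45. -43.] max [46. 45. 47. 46.] centre 1.19
scene1 base min [-44. -43. -45. -44.] max [45. 45. 45. 47.] centre 0.89
scene1 slab min [-33. -32. -34. -31. -32. -32. -31.] max [32. 35. 33. 33. 34. 33. 35.] centre 0.65
top1 base min [-42. -42. -44. -43.] max [27. 39. 44. 45.] centre -2.05
```

Emit:
servo_tool(
  rows=[
    {"dx": -0.4,"dy": 0.06,"dz": 1,"turn": 0.0015},
    {"dx": 0,"dy": 0,"dz": 3,"turn": 0},
    {"dx": 0,"dy": 0,"dz": 2.5,"turn": 0},
    {"dx": 0,"dy": 0,"dz": 1.3,"turn": 0},
    {"dx": 0,"dy": 0,"dz": 0,"turn": 0},
    {"dx": 0,"dy": 0,"dz": 0,"turn": 0},
  ],
)

```text
t: 11.12
position: [444.9, -16.7, 49.8]
ee_rot: [0.997, -0.072, 0.001, 0.0]
ft_force: [-0.7, 0.6, -0.9]
grip_width: 61.8
```

Run:
```python
from go import *
go(w2([(15,1.5,50)],443.7,-32,1.428)[0],1.428-np.pi/2)
```

```text
t 11.12 pos [444.9 -16.7  49.8] head -0.1432 tilt 0.0013 F [-0.7  0.6 -0.9] w 61.8
need cm [-0.05  0.03 -0.02] turn -0.0004
```

Close on the block.

Emit:
servo_tool(
  rows=[
    {"dx": -0.05,"dy": 0.03,"dz": 0,"turn": 0},
    {"dx": 0,"dy": 0,"dz": 0,"turn": 0},
    {"dx": 0,"dy": 0,"dz": 0,"turn": 0},
    {"dx": 0,"dy": 0,"dz": 0,"turn": 0},
    {"dx": 0,"dy": 0,"dz": 0,"turn": 0},
    {"dx": 0,"dy": 0,"dz": 0,"turn": 0},
  ],
  hand=0.3,
  force=40,
)

```text
t: 11.88
position: [444.0, -16.6, 49.4]
ee_rot: [0.997, -0.071, 0.0, 0.0]
ft_force: [-1.8, 0.3, 5.8]
grip_width: 35.4
```

Emit:
servo_tool(
  rows=[
    {"dx": 0,"dy": 0,"dz": -0.5,"turn": 0},
    {"dx": 0,"dy": 0,"dz": -2,"turn": 0},
    {"dx": 0,"dy": 0,"dz": -2.5,"turn": 0},
    {"dx": 0,"dy": 0,"dz": 0,"turn": 0},
    {"dx": 0,"dy": 0,"dz": 0,"turn": 0},
  ],
)

```text
t: 12.5
position: [443.4, -16.5, 98.3]
ee_rot: [0.997, -0.071, -0.001, -0.0]
ft_force: [0.2, -0.1, -3.9]
grip_width: 35.3
```

Run:
```python
from go import *
go(loc2(190,2.2,100),S[2]-np.pi/2)
im2,d2=shot("scene","scene5")
draw(im2,"scene",[],(300,170,440,270),5.5,"s5z")
```

```text
t 12.50 pos [443.4 -16.5  98.3] head -0.1430 tilt 0.0014 F [ 0.2 -0.1 -3.9] w 35.3
need cm [12.01 15.95 -0.19] turn -0.0232
```

View pics/s5z.png

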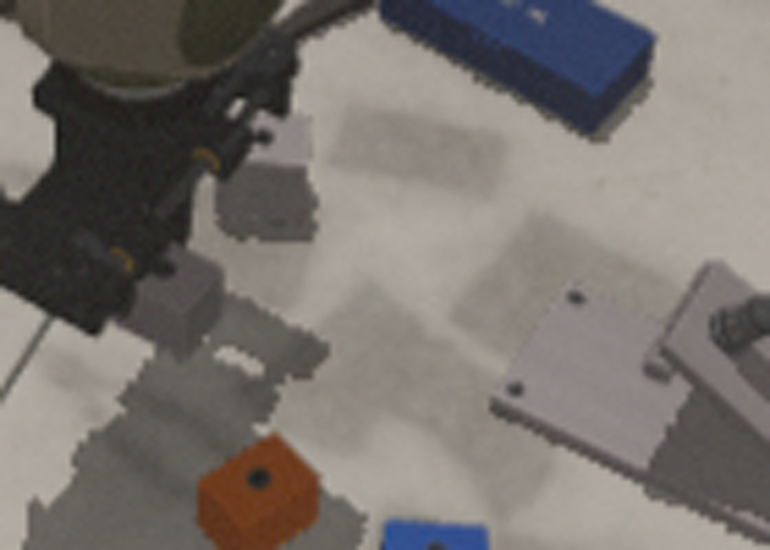

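Emit:
servo_tool(
  rows=[
    {"dx": 2.0,"dy": 2.66,"dz": 0,"turn": -0.005},
    {"dx": 2.0,"dy": 2.66,"dz": 0,"turn": -0.005},
    {"dx": 2.0,"dy": 2.66,"dz": 0,"turn": -0.005},
    {"dx": 2.0,"dy": 2.66,"dz": 0,"turn": -0.005},
    {"dx": 2.0,"dy": 2.66,"dz": 0,"turn": -0.003},
    {"dx": 2.0,"dy": 2.66,"dz": 1.5,"turn": 0},
    {"dx": 0,"dy": 0,"dz": 1,"turn": 0},
    {"dx": 0,"dy": 0,"dz": 0,"turn": 0},
  ],
)

```text
t: 13.55
position: [541.0, -189.6, 72.4]
ee_rot: [0.998, -0.06, -0.002, -0.001]
ft_force: [0.1, 0.6, -3.1]
grip_width: 35.8
```

Run:
```python
from go import *
go(loc2(127.8,2.2,66),S[2]-np.pi/2)
im2,d2=shot("scene","scene6")
# held block fit: z free
P=pts("scene",d2,(525,-215),60,zmin=16,zmax=80)
c=loc2(175,2.2,0)
x,f=fit(lambda p:block(P,p[0],p[1],p[2],41,p[3]),[c[0],c[1],1.451,23],[5,5,.1,3]); print(np.round(x,3),f,len(P), "loc",loc(np.array([[x[0],x[1],0]]),*S))
draw(im2,"scene",bset(x[0],x[1],x[2],41,x[3])+bset(x[0],x[1],x[2],0,x[3]),(340,180,480,280),5.5,"s6z")
```

```text
t 13.55 pos [ 541.  -189.6   72.4] head -0.1199 tilt 0.0040 F [ 0.1  0.6 -3.1] w 35.8
need cm [-0.11  6.43  0.63] turn -0.0001
[ 542.3   -204.534    1.436   23.485] 0.21263775914385827 195 loc [[177.33477353  -2.07203912   0.        ]]
```

View pics/s6z.png

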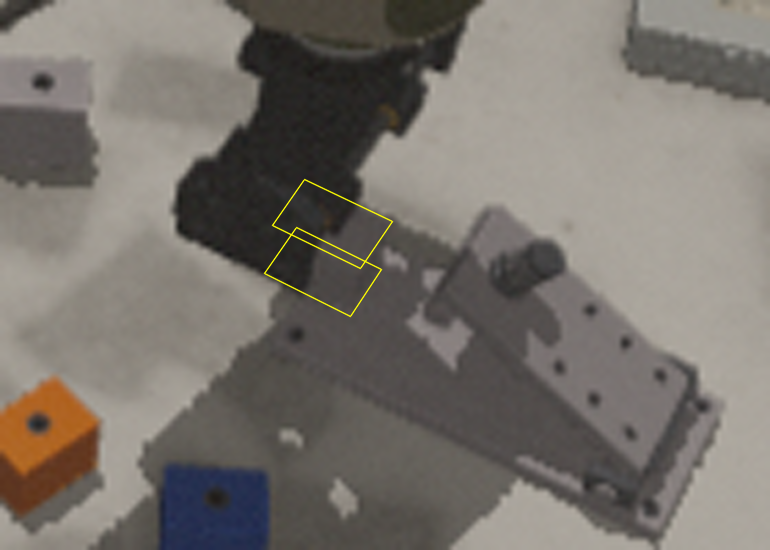

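Emit:
servo_tool(
  rows=[
    {"dx": -0.15,"dy": 1,"dz": 0.6,"turn": 0},
    {"dx": 0,"dy": 1.5,"dz": 0,"turn": 0},
    {"dx": 0,"dy": 1.5,"dz": 0,"turn": 0},
    {"dx": 0,"dy": 1,"dz": 0,"turn": 0},
    {"dx": 0,"dy": 0.8,"dz": 0,"turn": 0},
    {"dx": 0,"dy": 0.6,"dz": 0,"turn": 0},
    {"dx": 0,"dy": 0,"dz": 0,"turn": 0},
    {"dx": 0,"dy": 0,"dz": 0,"turn": 0},
  ],
)

```text
t: 14.6
position: [533.0, -253.6, 68.1]
ee_rot: [0.998, -0.06, -0.0, -0.0]
ft_force: [0.3, -0.0, -2.4]
grip_width: 35.3
```

Run:
```python
from go import *
go(loc2(127.8,2.5,61.4),S[2]-np.pi/2)
im2,d2=shot("scene","scene7")
draw(im2,"scene",[],(360,180,480,280),6,"s7z")
```

```text
t 14.60 pos [ 533.  -253.6   68.1] head -0.1197 tilt 0.0002 F [ 0.3 -0.  -2.4] w 35.3
need cm [-0.12 -0.03  0.67] turn 0.0001
```

View pics/s7z.png

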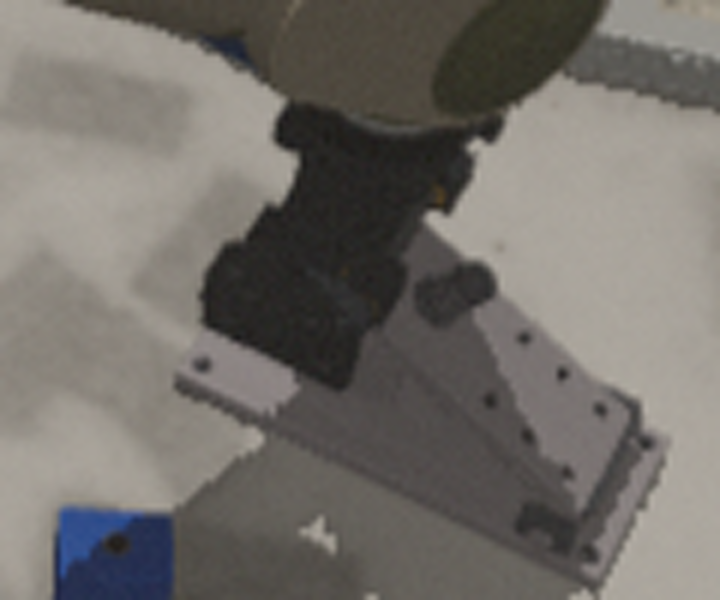

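Clear so far; adjust and lower gently until contact.

Emit:
servo_tool(
  rows=[
    {"dx": -0.12,"dy": -0.03,"dz": 0,"turn": 0},
    {"dx": 0,"dy": 0,"dz": 0.3,"turn": 0},
    {"dx": 0,"dy": 0,"dz": 0.2,"turn": 0},
    {"dx": 0,"dy": 0,"dz": 0.1,"turn": 0},
    {"dx": 0,"dy": 0,"dz": 0,"turn": 0},
  ],
)

```text
t: 15.28
position: [531.7, -253.5, 62.0]
ee_rot: [0.998, -0.06, -0.0, -0.0]
ft_force: [0.2, -0.7, -3.0]
grip_width: 36.0
```

Emit:
servo_tool(
  rows=[
    {"dx": 0,"dy": 0,"dz": 0.05,"turn": 0},
    {"dx": 0,"dy": 0,"dz": 0.05,"turn": 0},
  ],
)

```text
t: 15.52
position: [531.8, -253.5, 61.4]
ee_rot: [0.998, -0.06, 0.0, 0.0]
ft_force: [-1.7, 1.3, 3.3]
grip_width: 35.4
```

Run:
```python
from go import *
go(loc2(127.8,2.5,61.4),S[2]-np.pi/2); print(r.state()["moment"])
```

```text
t 15.53 pos [ 531.8 -253.5   61.4] head -0.1199 tilt 0.0001 F [-1.7  1.3  3.3] w 35.4
need cm [-0.   -0.03  0.  ] turn -0.0001
[ 0.1861034   0.33349481 -0.01074041]
```

Emit:
servo_tool(
  rows=[
    {"dx": 0,"dy": 0,"dz": 0,"turn": 0},
    {"dx": 0,"dy": 0,"dz": 0,"turn": 0},
    {"dx": 0,"dy": 0,"dz": 0,"turn": 0},
    {"dx": 0,"dy": 0,"dz": -1,"turn": 0},
    {"dx": 0,"dy": -1,"dz": -3,"turn": 0},
    {"dx": 0,"dy": -3,"dz": -5,"turn": 0},
    {"dx": 0,"dy": -5,"dz": -3,"turn": 0},
    {"dx": 0,"dy": -5,"dz": 0,"turn": 0},
  ],
  hand=0.65,
)

```text
t: 16.52
position: [549.5, -113.6, 184.5]
ee_rot: [0.998, -0.06, 0.003, 0.001]
ft_force: [-0.1, -0.4, -0.5]
grip_width: 56.7
```

```bash
cat > look.py <<'E'
from go import *
import sys
tag=sys.argv[1]
go(knob(.51,45,2.3),S[2]-np.pi/2)
for n in("scene","top"):
    im,d=shot(n,n+tag)
    P=pts(n,d,(518,-305),140,zmin=5); L=loc(P,*S);P=P[(abs(L[:,1])<52)&(L[:,0]>-38)&(L[:,0]<190)]
    def f(p):
        L=loc(P,p[0],p[1],p[2]); 
        return np.minimum(sine(P,*p[:4]), box(loc(L,p[4],p[5],p[6]),(0,0,12+20.5),(25,18,20.5)))
    x,v=fit(f,[519,-380,1.45,float(sys.argv[2]),113,0,0.],[5,5,.05,.05,5,5,.05]); print(n,np.round(x,3),round(v,3))
    bw=w2([(x[4],x[5],0)],*x[:3])[0]
    draw(im,n,msets(*x[:4])+bset(bw[0],bw[1],x[2]+x[6],41,12),(370,180,480,270) if n=="scene" else (370,170,470,245),7,n+tag+"z")
E
python3 look.py 8 .5
```

```text
t 16.52 pos [ 549.5 -113.6  184.5] head -0.1206 tilt 0.0058 F [-0.1 -0.4 -0.5] w 56.7
need cm [-0.09 19.87  7.13] turn -0.0008
scene [ 5.19497e+02 -3.80169e+02  1.45100e+00  5.20000e-01  1.12216e+02
  2.35000e-01  5.00000e-03] 0.198
top [ 5.17877e+02 -3.80070e+02  1.43800e+00  5.24000e-01  1.11674e+02
  7.79000e-01  3.50000e-02] 0.262
```

View pics/scene8z.png

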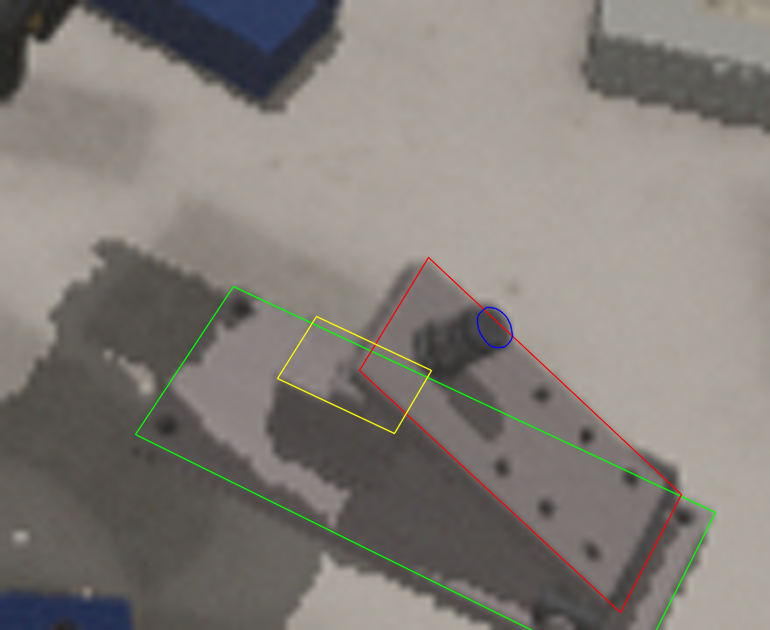

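View pics/top8z.png

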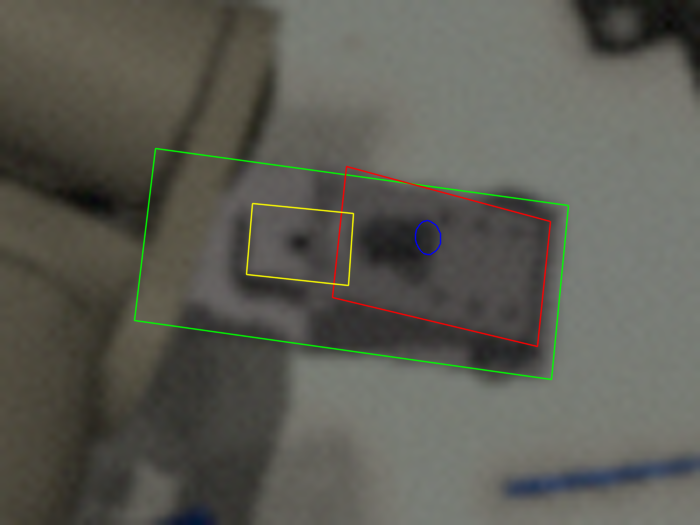

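Run:
```python
from go import *
go(loc2(69.5,2.3,158),S[2]-np.pi/2)
a=np.linspace(.52,.349,8); x=109*np.cos(a)-51*np.sin(a);z=20+113*np.sin(a)+51*np.cos(a)+22
print(np.round(np.c_[a,x,z],2).tolist(),np.round(np.diff(x),2),np.round(np.diff(z),2))
```

```text
t 16.62 pos [ 548.9 -110.7  182.5] head -0.1156 tilt 0.0015 F [-0.3 -0.1  0.1] w 57.4
need cm [-0.06 20.18  2.44] turn 0.0042
[[0.52, 69.25, 142.41], [0.5, 71.63, 140.6], [0.47, 73.98, 138.73], [0.45, 76.27, 136.81], [0.42, 78.52, 134.83], [0.4, 80.73, 132.8], [0.37, 82.88, 130.71], [0.35, 84.99, 128.57]] [2.38 2.34 2.3  2.25 2.2  2.16 2.11] [-1.81 -1.87 -1.92 -1.98 -2.03 -2.09 -2.14]
```

Emit:
servo_tool(
  rows=[
    {"dx": 0,"dy": 4,"dz": 0,"turn": 0.004},
    {"dx": -0.06,"dy": 5,"dz": 0,"turn": 0},
    {"dx": 0,"dy": 5,"dz": 0,"turn": 0},
    {"dx": 0,"dy": 4,"dz": 0.8,"turn": 0},
    {"dx": 0,"dy": 2.2,"dz": 1.6,"turn": 0},
    {"dx": 0,"dy": 0,"dz": 0,"turn": 0},
    {"dx": 0,"dy": 0,"dz": 0,"turn": 0},
  ],
  hand=0,
  force=20,
)

```text
t: 17.5
position: [523.5, -313.7, 157.3]
ee_rot: [0.998, -0.061, -0.0, -0.0]
ft_force: [-0.7, 0.2, -0.5]
grip_width: 0.7
```

Run:
```python
from go import *
go(loc2(69.5,2.3,142.5),S[2]-np.pi/2)
im2,d2=shot("scene","scene9")
draw(im2,"scene",[],(360,170,480,270),6,"s9z")
```

```text
t 17.50 pos [ 523.5 -313.7  157.3] head -0.1230 tilt 0.0005 F [-0.7  0.2 -0.5] w 0.7
need cm [ 0.13 -0.28  1.48] turn -0.0032
```

View pics/s9z.png

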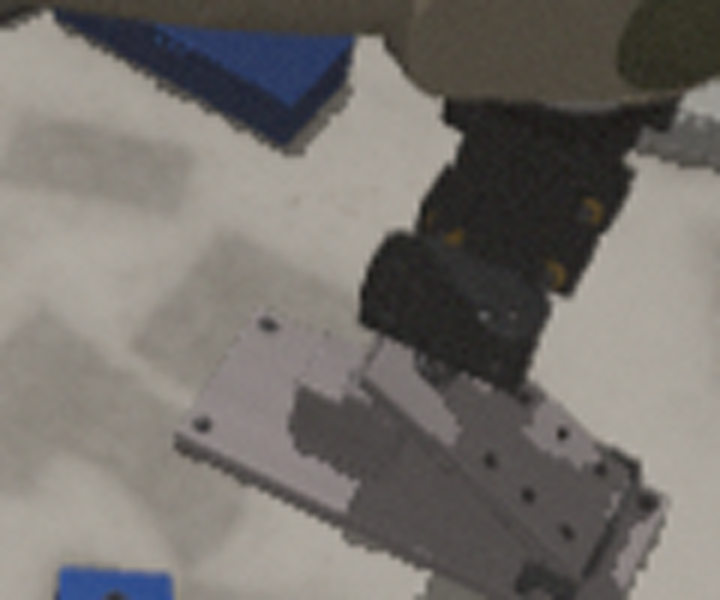

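Emit:
servo_tool(
  rows=[
    {"dx": 0.13,"dy": -0.28,"dz": 0,"turn": -0.003},
    {"dx": 0,"dy": 0,"dz": 0.7,"turn": 0},
    {"dx": 0,"dy": 0,"dz": 0.5,"turn": 0},
    {"dx": 0,"dy": 0,"dz": 0.1,"turn": 0},
    {"dx": 0,"dy": 0,"dz": 0.1,"turn": 0},
  ],
)

```text
t: 18.18
position: [524.7, -312.3, 143.1]
ee_rot: [0.998, -0.06, -0.0, 0.0]
ft_force: [0.0, -0.0, 0.8]
grip_width: 0.4
```

Emit:
servo_tool(
  rows=[
    {"dx": 0,"dy": -0.24,"dz": 0.18,"turn": 0},
    {"dx": 0,"dy": -0.23,"dz": 0.19,"turn": 0},
  ],
)

```text
t: 18.42
position: [525.4, -307.8, 139.8]
ee_rot: [0.998, -0.061, 0.0, 0.0]
ft_force: [-0.8, -1.9, 2.1]
grip_width: 0.4
```

Emit:
servo_tool(
  rows=[
    {"dx": 0,"dy": -0.23,"dz": 0.19,"turn": 0},
    {"dx": 0,"dy": -0.22,"dz": 0.2,"turn": 0},
  ],
)

```text
t: 18.68
position: [526.0, -302.9, 135.6]
ee_rot: [0.998, -0.06, 0.0, 0.0]
ft_force: [-0.6, -0.6, 3.0]
grip_width: 0.6
```

Run:
```python
from go import *
go(loc2(85,2.3,128.6),S[2]-np.pi/2)
```

```text
t 18.68 pos [ 526.  -302.9  135.6] head -0.1210 tilt 0.0004 F [-0.6 -0.6  3. ] w 0.6
need cm [ 0.   -0.73  0.7 ] turn -0.0012
```

Emit:
servo_tool(
  rows=[
    {"dx": 0,"dy": -0.22,"dz": 0.2,"turn": 0},
    {"dx": 0,"dy": -0.22,"dz": 0.2,"turn": 0},
  ],
)

```text
t: 18.92
position: [526.5, -298.5, 131.5]
ee_rot: [0.998, -0.06, 0.0, -0.0]
ft_force: [-0.4, -0.1, 2.2]
grip_width: 0.6
```

Emit:
servo_tool(
  rows=[
    {"dx": 0,"dy": -0.1,"dz": 0.1,"turn": 0},
    {"dx": 0,"dy": -0.05,"dz": 0.05,"turn": 0},
  ],
)

```text
t: 19.18
position: [526.7, -297.1, 130.0]
ee_rot: [0.998, -0.06, 0.0, -0.0]
ft_force: [-0.2, 0.5, 3.3]
grip_width: 0.4
```

Emit:
servo_tool(
  rows=[
    {"dx": 0,"dy": -0.05,"dz": 0.05,"turn": 0},
    {"dx": 0,"dy": -0.05,"dz": 0.05,"turn": 0},
  ],
)

```text
t: 19.42
position: [526.8, -296.2, 129.1]
ee_rot: [0.998, -0.06, 0.0, -0.0]
ft_force: [-0.2, 1.0, 4.5]
grip_width: 0.4
```

Emit:
servo_tool(
  rows=[
    {"dx": 0,"dy": 0,"dz": 0.05,"turn": 0},
    {"dx": 0,"dy": 0,"dz": 0,"turn": 0},
  ],
)

```text
t: 19.68
position: [526.8, -295.9, 128.7]
ee_rot: [0.998, -0.06, 0.0, -0.0]
ft_force: [-1.1, 2.9, 6.3]
grip_width: 0.5
```

Emit:
servo_tool(
  rows=[
    {"dx": 0,"dy": 0,"dz": 0.05,"turn": 0},
    {"dx": 0,"dy": 0,"dz": 0,"turn": 0},
  ],
)

```text
t: 19.92
position: [526.8, -295.7, 128.3]
ee_rot: [0.998, -0.06, 0.0, -0.0]
ft_force: [0.4, 3.8, 6.7]
grip_width: 0.4
```

Emit:
servo_tool(
  rows=[
    {"dx": 0,"dy": 0,"dz": 0.06,"turn": 0},
    {"dx": 0,"dy": 0,"dz": 0.06,"turn": 0},
    {"dx": 0,"dy": 0,"dz": 0,"turn": 0},
  ],
)

```text
t: 20.3
position: [526.9, -295.6, 127.9]
ee_rot: [0.998, -0.06, 0.0, -0.0]
ft_force: [-0.9, 6.1, 13.6]
grip_width: 0.7
```

```bash
python3 look.py 10 .35
```

```text
t 20.30 pos [ 526.9 -295.6  127.9] head -0.1207 tilt 0.0010 F [-0.9  6.1 13.6] w 0.7
need cm [0.   1.54 1.43] turn -0.0009
scene [ 5.19061e+02 -3.80036e+02  1.44700e+00  3.52000e-01  1.11231e+02
  2.85000e-01 -2.20000e-02] 0.22
top [ 5.15042e+02 -3.80391e+02  1.43500e+00  3.14000e-01  1.12750e+02
 -2.12000e-01  2.00000e-02] 0.301
```

View pics/scene10z.png

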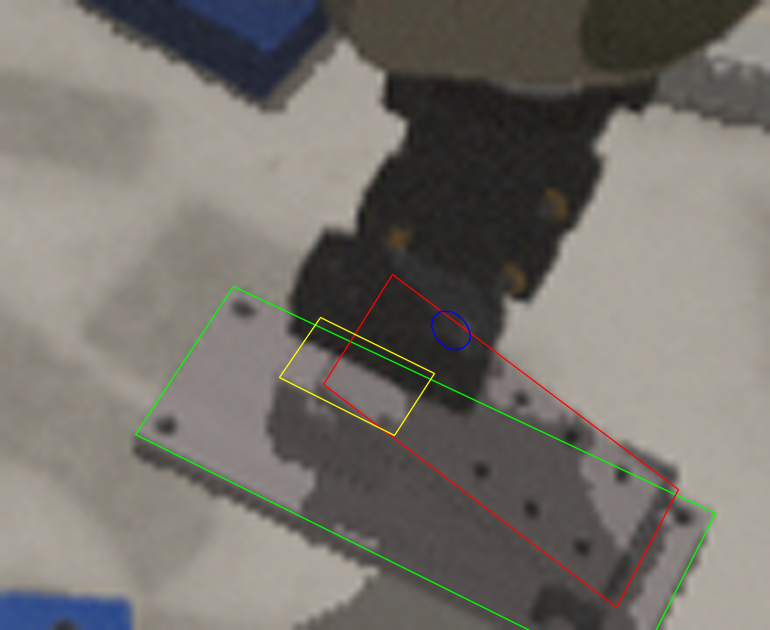

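Emit:
servo_tool(
  rows=[
    {"dx": 0,"dy": 0,"dz": -0.1,"turn": 0},
    {"dx": 0,"dy": 0,"dz": -0.3,"turn": 0},
    {"dx": 0,"dy": 0,"dz": -2,"turn": 0},
    {"dx": 0,"dy": 0,"dz": -4,"turn": 0},
    {"dx": 0,"dy": -4,"dz": -4,"turn": 0},
    {"dx": -2,"dy": -5,"dz": -1,"turn": 0},
    {"dx": -2,"dy": -5,"dz": 0,"turn": 0},
    {"dx": -2,"dy": -5,"dz": 0,"turn": 0},
  ],
)

```text
t: 21.4
position: [489.2, -99.0, 240.6]
ee_rot: [0.998, -0.061, -0.0, 0.0]
ft_force: [0.8, -0.2, 0.9]
grip_width: 0.6
```

Emit:
servo_tool(
  rows=[
    {"dx": -2,"dy": -5,"dz": 0,"turn": 0},
    {"dx": -2,"dy": -5,"dz": 0,"turn": 0},
    {"dx": -2,"dy": -5,"dz": 0,"turn": 0},
    {"dx": 0,"dy": 0,"dz": 0,"turn": 0},
  ],
)

```text
t: 21.9
position: [447.6, 58.0, 240.8]
ee_rot: [0.998, -0.058, -0.0, 0.0]
ft_force: [0.4, -0.0, 0.1]
grip_width: 0.3
```

```bash
python3 look.py 11 .35
python3 - <<'E'
from go import *
d=np.load("pics/scene11.npy")
W=world("scene",d);L=loc(W.reshape(-1,3)-[0,0,.9],519.1,-380.2,1.449)
s=(L[:,0]>0)&(L[:,0]<85)&(abs(L[:,1])<26)&(L[:,2]>30)&(L[:,2]<45+.4*L[:,0]);print("slope->angle",np.arctan(np.polyfit(L[s,0],L[s,2],1)[0]),s.sum())
for n,c,h in(("g31",(479.6,114.6),31),("g51",(575.5,-29),51)):
    for cam_,f in(("scene","scene0"),("scene","scene11"),("top","top11")):
        P=pts(cam_,np.load(f"pics/{f}.npy"),c,42); 
        if len(P)>80: print(n,f,np.round(fit(lambda p:block(P,p[0],p[1],p[2],h),[*c,1.75],[5,5,.2])[0],2))
E
```

```text
t 21.90 pos [447.6  58.  240.8] head -0.1169 tilt 0.0005 F [ 0.4 -0.   0.1] w 0.3
need cm [12.   35.74 12.72] turn 0.0029
scene [ 5.19030e+02 -3.80385e+02  1.44600e+00  3.52000e-01  1.11988e+02
  2.15000e-01  2.00000e-03] 0.2
top [ 5.19482e+02 -3.80597e+02  1.46200e+00  3.49000e-01  1.12114e+02
  2.96000e-01 -1.70000e-02] 0.292
slope->angle 0.3453555056610994 499
g31 scene0 [481.45 114.89   1.75]
g31 scene11 [481.29 114.91   1.73]
g51 scene0 [576.   -26.81   1.94]
g51 scene11 [576.59 -28.13   1.94]
g51 top11 [575.45 -29.87   1.94]
```

View pics/scene11z.png

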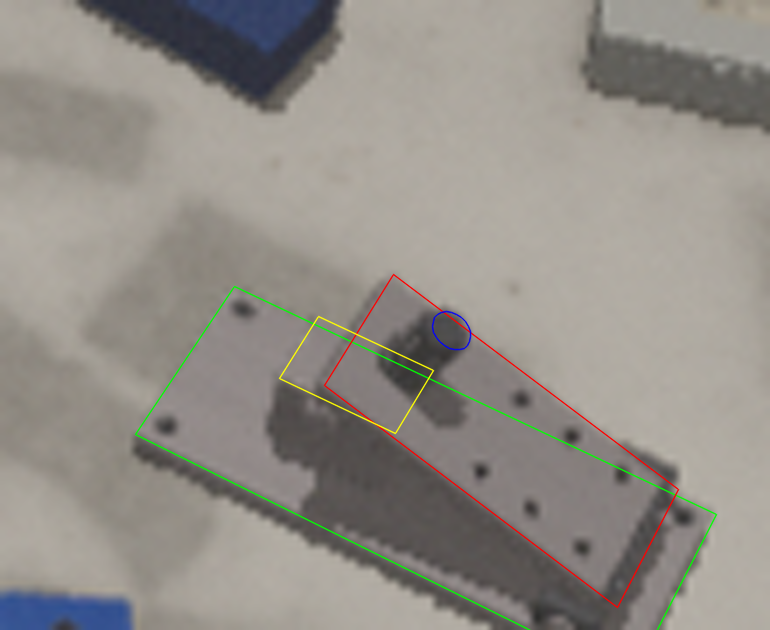

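View pics/top11z.png

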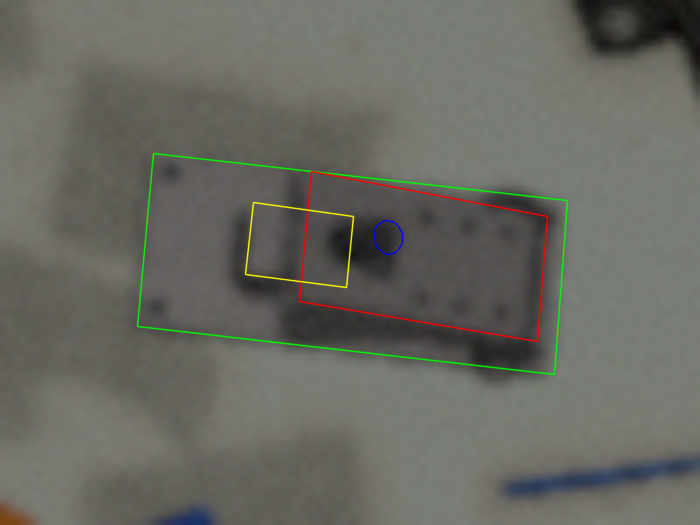

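View pics/scene11.png

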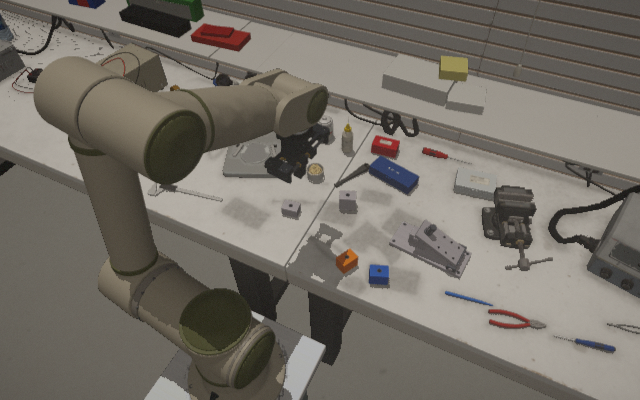

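```bash
python3 -c "
from rig import job; print(job.job_done())"
```

```text
the job is handed in; nothing more can be done
None
```

The sine plate is set and handed in. The 41 mm block stands on the base under the free roller, and the plate has been brought down onto it.

I swung the plate up by its knob to about 0.52 rad and let go; it stayed there. I then stood the block on the base from the free end. Last, I pushed the knob top down with closed fingers to 13.6 N; 2–3 N had been enough to move the plate until it met the block. The hand was clear of everything when I handed in, at about 22 s of the 54 s allowed.

Last checks, from camera fits taken after the hand had withdrawn:

| Check | Result | Target |
|---|---|---|
| Plate angle, three estimates | 0.352, 0.349 and 0.345 rad | 0.349 |
| Block along the base, from the hinge | 112.0 mm | 112.8 mm |
| Block across the base | 0.2–0.3 mm off centre | 0 |
| Block squareness, side camera | 0.002 rad | 0 |
| Block squareness, top camera | 0.017 rad (blurred image) | 0 |

- **Other two blocks:** the 31 mm and 51 mm blocks read within about 1.5 mm of where they started, which is measurement noise.
- **Things lying round the work:** I checked these only by eye in the last picture. They look unmoved, but I did not measure them.
- **Disagreement between sensors:** the robot and the cameras differed by about 2 mm across the plate. I followed the robot position from gripping the knob, and the camera view of the placed block agreed with it.

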